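# Throw a rejected sample tube into the hatch bin

### The job

One yellow-capped tube has strayed into the rack of purple-capped ones and has to be thrown away: slide the orange reject bin's white hatch all the way open, take the yellow-capped tube out of the rack and drop it into the bin, with its foot already lowered inside the mouth when you let go. Then slide the hatch fully shut over it. Leave the purple-capped tubes standing in the rack and everything else where it is.

Things in the scene. Friction and masses are not known exactly. Their poses are not given: they have to be found in the camera images.
- reject_tube: the rejected tube, the only yellow-capped one in the rack: clear tube 16 mm diameter with a white label, yellow cap 20 mm diameter and 28 mm tall, 113 mm tall over all; origin at the centre of its foot, z along the tube to the cap (cap from z = 85 to 113 mm). At the start it stands upright in any one of the rack's holes
- reject_mid (a point): middle of the rejected tube, 56 mm above its foot on its axis
- rack: white fixed tube rack, 70 (x) x 250 (y) x 60 mm tall, origin under its centre; five holes 18 mm wide and 45 mm deep in one row along its y axis, 48 mm apart, the third at the centre. A standing tube's foot is 15 mm above the rack's underside and its cap top 128 mm
- bin: orange fixed reject bin, 280 (x) x 160 (y) x 130 mm tall, origin under its centre, hollow, walls and floor 5 mm. The top is closed except for a mouth 120 x 120 mm in its -x half (x from -130 to -10 mm, y from -60 to 60 mm), which a flat white sliding hatch covers
- bin_mouth (a point): centre of the bin's mouth, 130 mm above the bin's underside; its x and y axes are the bin's
- hatch (a joint): how far the white sliding hatch stands open, in m: 0 closed over the mouth, 0.13 fully open; it slides towards the bin's +x and stays where it is left (friction about 1.5 N). At the start it may stand a little open
- hatch_grip (a point): centre of the black grip bar standing in the middle of the hatch: 16 mm thick along the bin's x, 80 mm long along the bin's y, 30 mm tall; its top is 15 mm above this point, the hatch plate's surface 15 mm below. The hatch plate is 130 x 130 mm, 5 mm thick, 130 mm above the table; it moves with the hatch
- purple1: purple-capped tube, same size as the rejected one, standing in another hole of the rack; it stays there; origin at the centre of its foot, z along the tube
- purple2: purple-capped tube, same size as the rejected one, standing in another hole of the rack; it stays there; origin at the centre of its foot, z along the tube
- purple3: purple-capped tube, same size as the rejected one, standing in another hole of the rack; it stays there; origin at the centre of its foot, z along the tube
- purple4: purple-capped tube, same size as the rejected one, standing in another hole of the rack; it stays there; origin at the centre of its foot, z along the tube
- jar: closed specimen jar with red lid, 58 mm diameter, 60 mm tall, between bin and rack; bystander, origin under its centre
- tape: roll of blue tape lying flat, 68 mm diameter, 24 mm tall, between bin and rack; bystander, origin under its centre
- marker: white marker with black cap, 130 mm long, 16 mm thick, lying behind the tape; bystander, origin under its centre
Things that resemble listed ones, but are neither listed nor needed, are in the scene too. What is shaped like the purple2 but green is not meant. What is shaped like the reject_tube but green is not meant.

How it is judged:
On the way, in this order (a step that is already met when the one before it is completed fails the run):
1. the hatch is slid open, by at least 110 of its 130 mm (value of joint hatch above 0.11 m), for 0.2 s.
2. the yellow-capped tube is held in the fingers with its foot inside the bin's mouth, below the top of the bin (x of reject_tube in the frame of bin_mouth between -0.06 and 0.06 m and y of reject_tube in the frame of bin_mouth between -0.06 and 0.06 m and z of reject_tube in the frame of bin_mouth below -0.002 m and contact force between the fingers and reject_tube above 0.5 N), for 0.05 s.
At the end, for the whole second after the job is handed in: The yellow-capped tube lies at rest inside the bin, the hatch is shut to within 8 mm, and all four purple-capped tubes stand upright (within 0.2 rad) in the rack (x of reject_mid in the frame of bin between -0.135 and 0.135 m and y of reject_mid in the frame of bin between -0.075 and 0.075 m and z of reject_mid in the frame of bin between 0 and 0.1 m and linear speed of reject_tube below 0.05 m/s and value of joint hatch below 0.008 m and z of purple1 in the frame of rack between 0.005 and 0.03 m and angle between each of purple1, purple2, purple3, purple4's own z axis and vertical below 0.2 rad and z of purple2 in the frame of rack between 0.005 and 0.03 m and z of purple3 in the frame of rack between 0.005 and 0.03 m and z of purple4 in the frame of rack between 0.005 and 0.03 m); the robot touches nothing.
It fails at once if a purple-capped tube is moved by more than 25 mm (distance of any of purple1, purple2, purple3, purple4 from where it was at the start of the episode above 0.025 m).
It fails at once if the jar, tape or marker is moved by more than 30 mm or the jar tipped over (distance of any of jar, tape, marker from where it was at the start of the episode above 0.03 m or angle between jar's own z axis and vertical above 0.5 rad).
It also fails if it takes over 67 s, if anything falls off the work surface, if the arm or the gripper's body presses on something with over 40 N, if the wrist force passes 120 N, or if a joint passes its speed limit or range.

### The arm

A 6-joint arm with a two-finger parallel gripper is mounted at the origin on the work surface. World frame = base frame: x ahead of the robot, y to its left, z up, the work surface at z = 0. Lengths are in m, angles in rad, forces in N, time in s.
With the tool pointing down it reaches from about 0.25 to 0.8 m from the base axis. Payload 3.9 kg.
Tool frame: the origin (TCP) lies between the finger pads; the fingertips stand 19 mm ahead of it and the grasp point (between the pads) is the TCP; z points along the fingers, y is the line along which they close (so a half turn about z gives the same grasp; the last joint's range is limited). The gripper opens to 85 mm and grips with 20 to 120 N. Pads are 22 mm wide; open, the fingers measure 114 mm over their backs; the gripper's body (76 mm by 85 mm) begins 54 mm behind the grasp point. The pads swing forward as they close: fully open they stand 13 mm farther back than shut.
Start: joints at [-1.278, 0.26, -0.138, 1.173, 0, 1.571], TCP at [0.152, -0.503, 0.25] pointing down, gripper open.
Joint ranges: [-2.78, 2.78], [-0.83, 1.72], [-1.28, 1.37], [-1.9, 2.12], [-1.57, 1.48], [-3.14, 3.14]. Speed limits (rad/s): [2.57, 2.57, 3.14, 3.14, 3.14, 3.14].

### API

Orientations are given as a unit quaternion [x, y, z, w].
In Python, from bench import status, get_image, camera_model, job gives the robot as it stands.
- The arm moves only by the shell command python3 -m handwheel 'ROWS' [OPENING] [FORCE]. ROWS is JSON, one flat list of numbers, 6 for each row, row after row: the shift along the tool's x, y, z scaled (see below), then the turn, a rotation vector about the tool's x, y, z scaled (see below). A call has exactly 5 rows; each row shifts and turns the commanded pose from where the row before left it, along the tool's axes as they then stand; what a row does not reach is not made up. The controller multiplies each number of a shift by 25 mm and each number of a turn by 4 degrees. A row lasts 1/8 s, in which the tool goes at most 62.5 mm and 10.7 degrees, less where a joint would pass 70% of its speed; a pose out of reach is approached as far as the arm can. A call with a number of a shift or a turn outside -1 to 1 is refused whole. A call with a gripper value outside its range is refused whole. OPENING is the opening, from -1 (shut) to 1 (fully open), set as the call begins (- or left out, the last holds). The fingers move at their own pace and stop on an object; FORCE is the grip in N (left out, the last holds). Time passes only in rows, so rows that do not move let the fingers close, or fill a call up. It gives the time, the measured TCP pose, the force, the opening and the grip force at its end, in the units of the state.
- status.get_obs(): the state, without advancing time (a new reading comes with each control period).
- get_image(name): name is "scene" or "top" or "wrist"; returns the picture (480x640x3 uint8, red, green, blue); there is no depth.
- camera_model(name): a dict with "fx", "fy", "cx", "cy" (pixels), "rvec" (rotation vector, rad) and "tvec" (3), from world to camera coordinates, as OpenCV has them. Camera axes: x right, y down, z forward; pixel columns grow to the right and rows downward; lengths in m; the calibration is good to about 2 mm. A picture is of the moment at which its call begins: read the wrist's pose just before it. camera_model takes no time and is no camera call; for the wrist camera it gives the pose at the moment of the call.
- job.sign_off(): hands the job in; it is judged then, once.
The state is a dict: "time_s": time; "joint_positions": joint angles; "joint_velocities": joint speeds; "joint_torque": joint torques, N m; "eef_pos": TCP position; "orientation": TCP orientation; "wrist_force": force on the tool from outside, world axes, zero at the start; "torque": the same for the moment, N m; "opening": finger opening in m; "grasp_force": force on a finger pad.
Only numpy, scipy, OpenCV 4.12 (cv2) and the standard library are available. Lean on these libraries where they do the work, as an engineer would, in place of code of your own. Each camera call takes 0.05 s, during which the arm holds its last target. There are 200 camera calls.

## Working session

There is one attempt and no reset: what is moved stays moved. The work goes in short steps, Python scripts to look and compute and a shell command to move; the robot and the scene stay as the last step left them, time stands still between calls to the robot, and variables do not carry over. Pictures are saved under pics/ and viewed, at most 10 in all, crops included, and the job is handed in when it is done.

```bash
mkdir -p pics; python3 - <<'E'
from bench import status, get_image, camera_model
import cv2,json
for n in("scene","top"):
    cv2.imwrite(f"pics/{n}0.png",get_image(n)[...,::-1])
    print(n,camera_model(n))
print(status.get_obs())
E
```

```text
scene {'fx': 493.27070004930994, 'fy': 493.27070004930994, 'cx': 321.5929348010786, 'cy': 254.06811438545907, 'rvec': array([ 1.43917685,  2.26990085, -0.76788343]), 'tvec': array([ 0.21905993, -0.35196427,  1.27815637])}
top {'fx': 537.8933854981233, 'fy': 537.8933854981233, 'cx': 325.82709446221804, 'cy': 240.11619911335802, 'rvec': array([ 2.11460732, -2.0715072 ,  0.2364945 ]), 'tvec': array([0.00250457, 0.62273273, 1.02370926])}
{'time_s': 0.1, 'joint_positions': array([-1.27799622e+00,  2.60587768e-01, -1.39231964e-01,  1.17272154e+00,
        1.98591689e-05,  1.57079164e+00]), 'joint_velocities': array([ 0.00010329, -0.00164483,  0.00342599,  0.0001773 ,  0.00095476,
       -0.00047986]), 'joint_torque': array([-2.23726570e-04, -4.06509197e+01,  2.54527724e+01,  1.01267674e-02,
        8.05705326e-06,  3.07095725e-06]), 'eef_pos': array([ 0.15137006, -0.50209448,  0.24956721]), 'orientation': array([ 9.89301922e-01,  1.45879901e-01, -1.17449092e-04, -8.64589766e-04]), 'wrist_force': array([ 0.38209407, -0.04301636,  0.15043152]), 'torque': array([-0.02645742,  0.02577666, -0.02842913]), 'grasp_force': 0.0, 'opening': 0.08520414577851954}
```

View pics/scene0.png

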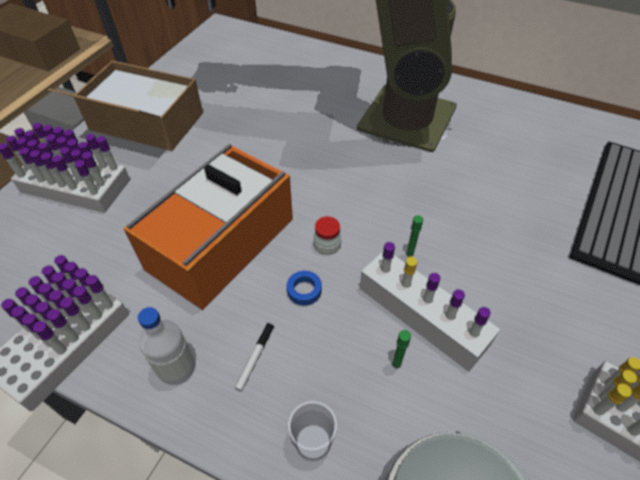

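View pics/top0.png

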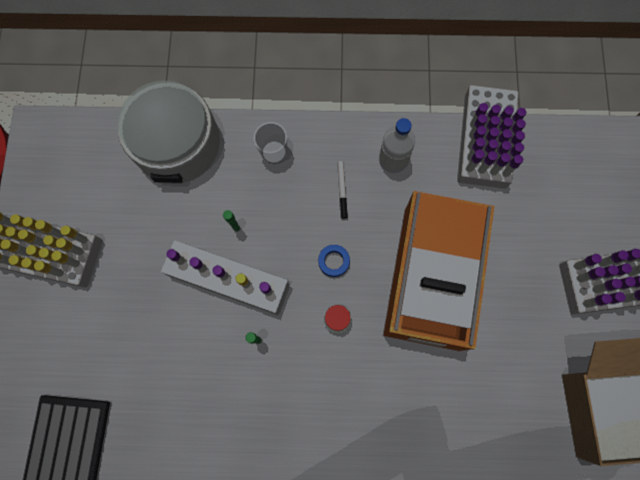

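The scene view shows the yellow-capped tube at about (411,266), second hole from the upper end of the rack, and the orange bin with its black grip at (222,178). The top view shows the yellow cap at (241,279) and the grip at (443,285), with the hatch a little open.

These could be mistaken for the target (top pixels):
- Purple caps at (173,254), (196,263), (218,271) and (265,288).
- Green tubes at (231,218) and (252,338).
- Yellow tubes in the far-left rack, around (40,240).

I choose (241,279), the only yellow cap in the purple rack.

```bash
python3 - <<'E'
import cv2,numpy as np
t=cv2.imread("pics/top0.png");
a=cv2.resize(t[230:350,150:300],None,fx=4,fy=4,interpolation=cv2.INTER_CUBIC)
b=cv2.resize(t[180:360,380:500],None,fx=3.2,fy=3.2,interpolation=cv2.INTER_CUBIC)
cv2.imwrite("pics/a.png",a);cv2.imwrite("pics/b.png",b)
E
cat > h.py <<'E'
import numpy as np,cv2
from bench import status,camera_model
def plane(n,uv,z,cm=None):
    c=cm or camera_model(n);R=cv2.Rodrigues(np.array(c["rvec"]))[0];o=-R.T@c["tvec"]
    d=R.T@np.array([(uv[0]-c["cx"])/c["fx"],(uv[1]-c["cy"])/c["fy"],1]);return o+d*(z-o[2])/d[2]
def proj(n,p):
    c=camera_model(n);R=cv2.Rodrigues(np.array(c["rvec"]))[0];q=R@np.array(p)+c["tvec"]
    return np.array([c["fx"]*q[0]/q[2]+c["cx"],c["fy"]*q[1]/q[2]+c["cy"]])
E
python3 - <<'E'
from h import *
np.set_printoptions(precision=4,suppress=True)
print(proj("top",[0.15,-.5,.25]),proj("top",[0,0,0]))
for n,uv,z in [("top",(241,279),.128),("scene",(411,261),.128),("top",(443,285.5),.165),("scene",(223,174),.165),("top",(173,254),.128),("top",(265,288),.128)]:print(n,uv,plane(n,uv,z))
E
```

```text
[660.6275 524.7841] [327.1431 567.3222]
top (241, 279) [0.5302 0.1745 0.128 ]
scene (411, 261) [0.5317 0.1762 0.128 ]
top (443, 285.5) [ 0.5198 -0.2013  0.165 ]
scene (223, 174) [ 0.5178 -0.2004  0.165 ]
top (173, 254) [0.5762 0.3085 0.128 ]
top (265, 288) [0.5139 0.128  0.128 ]
```

View pics/a.png

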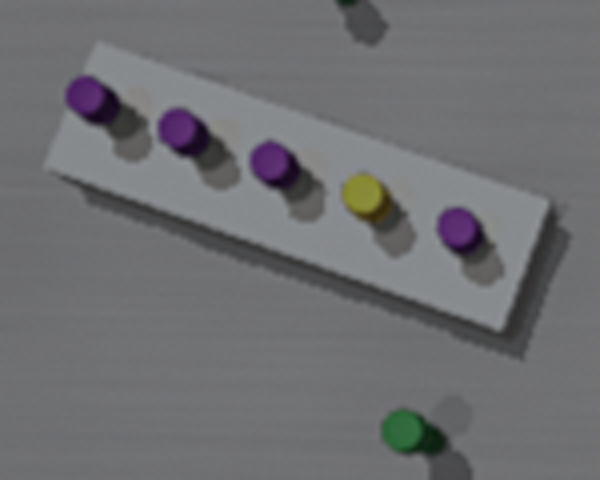

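View pics/b.png

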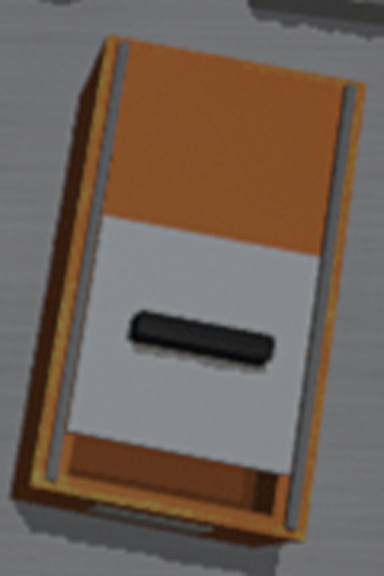

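Crop a confirms one yellow cap, centred at (362,194) in the crop or (240.5,278.5) in the full image, with four purple ones. Crop b shows the bar top around (203,333) in the crop and the hatch partly open over the dark mouth strip.

```bash
python3 - <<'E'
from h import *
np.set_printoptions(precision=4,suppress=True)
f=lambda u,v,s,x,y:(u/s+x,v/s+y)
caps=[plane("top",f(*p,4,150,230),.128) for p in[(88,98),(177,130),(268,162),(362,194),(458,228)]]
P=np.array(caps)[:,:2];k=np.arange(5)-2
fit=[np.polyfit(k,P[:,i],1) for i in(0,1)]
d=np.array([fit[0][0],fit[1][0]]);print("caps",P,"pitch",np.linalg.norm(d),"yaw row(+y)",np.arctan2(-d[1],-d[0])-np.pi/2,"yellow",[np.polyval(q,1) for q in fit])
c=np.array([plane("top",f(*p,3.2,380,180),.13)[:2] for p in[(108,38),(365,85),(302,540),(33,487)]])
print("bin corners",c,"centre",c.mean(0)); 
dx=(c[0]+c[1]-c[2]-c[3])/2;print(np.linalg.norm(dx),"yaw",np.arctan2(dx[1],dx[0]))
y=np.arctan2(dx[1],dx[0]);X=np.array([np.cos(y),np.sin(y)])
bar=plane("top",f(203,332,3.2,380,180),.165)[:2];print("bar",bar,"in bin x", (bar-c.mean(0))@X, "mouth",c.mean(0)-.07*X)
e=[plane("top",f(*p,3.2,380,180),.165)[:2] for p in[(132,320),(273,343)]];q=e[0]-e[1];print("bar yaw",np.arctan2(q[1],q[0])-np.pi/2,np.linalg.norm(q))
s=status.get_obs();print(s["eef_pos"])
# tool x angle 0.293
for nm,p in(("bar",bar),):
  D=p-s["eef_pos"][:2];print(D)
E
python3 -m handwheel '[0,0,0,0,0,-1, 0,0,0,0,0,-1, 0,0,0,0,0,-1, 0,0,0,0,0,-1, 0,0,0,0,0,-1]' -0.1 40
```

```text
caps [[0.5752 0.3104]
 [0.5604 0.2662]
 [0.5457 0.2214]
 [0.5312 0.1755]
 [0.5158 0.129 ]] pitch 0.047681977893196885 yaw row(+y) -0.3154980712897686 yellow [np.float64(0.5308341555263688), np.float64(0.1751808213474626)]
bin corners [[ 0.7102 -0.1565]
 [ 0.683  -0.3129]
 [ 0.4091 -0.2629]
 [ 0.436  -0.1086]] centre [ 0.5596 -0.2102]
0.2783980041706683 yaw -0.1768320466351553
bar [ 0.523  -0.2022] in bin x -0.037361726886748235 mouth [ 0.4906 -0.1979]
bar yaw -0.14428480036657487 0.08078220895632118
[ 0.1514 -0.5021  0.2496]
[0.3717 0.2999]
time_s: 0.72
eef_pos: [0.1514, -0.5023, 0.2498]
orientation: [0.949, 0.317, 0.0, -0.001]
wrist_force: [-0.7, -0.5, -0.7]
opening: 0.0383
grasp_force: 0.0
```

```bash
python3 -m handwheel '[0,0,0,0,0,-1, 0,0,0,0,0,-1, 0,0,0,0,0,-1, 0,0,0,0,0,-1, 0,0,0,0,0,-1]' >/dev/null
python3 -m handwheel '[0,0,0,0,0,-1, 0,0,0,0,0,-1, 0,0,0,0,0,-1, 0,0,0,0,0,-1, 0,0,0,0,0,-1]' >/dev/null
python3 -m handwheel '[0,0,0,0,0,-0.8, 0.9,0.8,0,0,0,0, 0.9,0.8,0,0,0,0, 0.9,0.8,0,0,0,0, 0.9,0.8,0,0,0,0]'
python3 -m handwheel '[0.9,0.8,0,0,0,0, 0.9,0.8,0,0,0,0, 0.9,0.8,0,0,0,0, 0.9,0.8,0,0,0,0, 0.9,0.8,0,0,0,0]'
python3 -m handwheel '[0.9,0.8,0,0,0,0, 0.9,0.8,0,0,0,0, 0.9,0.8,0,0,0,0, 0.9,0.8,0,0,0,0, 0,0,0,0,0,0]'
cat >> h.py <<'E'
def go(x,y,z):
    s=status.get_obs();q=s["orientation"];from scipy.spatial.transform import Rotation as R
    r=R.from_quat(q);d=r.inv().apply(np.array([x,y,z])-s["eef_pos"])/.025
    X=r.as_matrix()[:,0];print("rows",d.round(2),"xang",np.arctan2(X[1],X[0]).round(4),"pos",s["eef_pos"].round(4))
E
python3 - <<'E'
from h import *
from bench import get_image
go(.523,-.2022,.16)
im=get_image("wrist")[...,::-1];cv2.imwrite("pics/w1.png",im)
for p in([.523,-.2022,.165],[.5,-.1985,.165]):print(proj("wrist",p))
E
```

```text
time_s: 2.6
eef_pos: [0.2465, -0.427, 0.2499]
orientation: [0.766, 0.643, 0.0, -0.0]
wrist_force: [-0.9, -0.4, 0.7]
opening: 0.0382
grasp_force: 0.0
time_s: 3.22
eef_pos: [0.3645, -0.3337, 0.2499]
orientation: [0.766, 0.643, -0.0, -0.0]
wrist_force: [-0.7, 0.5, -0.2]
opening: 0.0385
grasp_force: 0.0
time_s: 3.85
eef_pos: [0.4595, -0.2587, 0.2497]
orientation: [0.765, 0.644, -0.0, -0.0]
wrist_force: [0.2, -0.2, 0.6]
opening: 0.0386
grasp_force: 0.0
rows [2.66 2.12 3.59] xang 1.3987 pos [ 0.4595 -0.2587  0.2497]
[413.75655529 152.19391857]
[374.21653813 152.74699709]
```

View pics/w1.png

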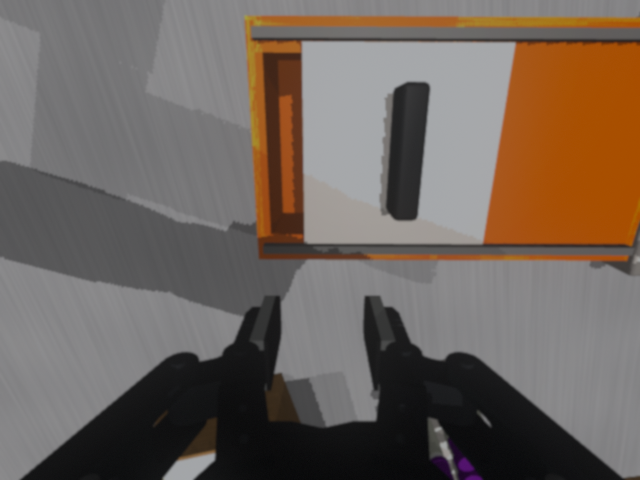

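The wrist view shows the bar top centre at about (412,150), against a predicted (414,152), so the estimate holds. The hatch edges line up with the tool. I'll grip the bar.

```bash
python3 -m handwheel '[0.9,0.7,0,0,0,0, 0.9,0.7,0,0,0,0, 0.85,0.7,0,0,0,0, 0,0,0.8,0,0,0, 0,0,0.8,0,0,0]'
python3 -m handwheel '[0,0,0.8,0,0,0, 0,0,0.7,0,0,0, 0,0,0.5,0,0,0, 0,0,0,0,0,0, 0,0,0,0,0,0]'
python3 -m handwheel '[0,0,0,0,0,0, 0,0,0,0,0,0, 0,0,0,0,0,0, 0,0,0,0,0,0, 0,0,0,0,0,0]' -1 40
```

```text
time_s: 4.53
eef_pos: [0.5212, -0.2043, 0.2098]
orientation: [0.766, 0.642, -0.0, 0.0]
wrist_force: [0.1, 0.2, 0.3]
opening: 0.0385
grasp_force: 0.0
time_s: 5.15
eef_pos: [0.5219, -0.2042, 0.1609]
orientation: [0.766, 0.642, 0.0, 0.0]
wrist_force: [1.0, -0.2, 0.0]
opening: 0.0386
grasp_force: 0.0
time_s: 5.78
eef_pos: [0.5222, -0.204, 0.1612]
orientation: [0.766, 0.643, 0.0, 0.001]
wrist_force: [0.1, -0.9, 4.2]
opening: 0.0154
grasp_force: 40.0
```

```bash
python3 -m handwheel '[0,0.5,0,0,0,0, 0,0.8,0,0,0,0, 0,0.8,0,0,0,0, 0,0.7,0,0,0,0, 0,0.5,0,0,0,0]'
python3 -m handwheel '[0,0.35,0,0,0,0, 0,0.15,0,0,0,0, 0,0.1,0,0,0,0, 0,0,0,0,0,0, 0,0,0,0,0,0]'
```

```text
time_s: 6.4
eef_pos: [0.6038, -0.2186, 0.1612]
orientation: [0.766, 0.643, 0.0, 0.001]
wrist_force: [-1.2, 0.4, 6.2]
opening: 0.0151
grasp_force: 40.4
time_s: 7.02
eef_pos: [0.6185, -0.2211, 0.1613]
orientation: [0.766, 0.643, 0.0, 0.001]
wrist_force: [-0.5, -0.9, 5.0]
opening: 0.0155
grasp_force: 40.1
```

```bash
python3 -m handwheel '[0,0.1,0,0,0,0, 0,0.1,0,0,0,0, 0,0,0,0,0,0, 0,0,0,0,0,0, 0,0,0,0,0,0]'
```

```text
time_s: 7.65
eef_pos: [0.6204, -0.2215, 0.1612]
orientation: [0.766, 0.642, -0.001, -0.001]
wrist_force: [-8.8, 0.0, 10.2]
opening: 0.0147
grasp_force: 40.8
```

```bash
python3 -m handwheel '[0,-0.1,0,0,0,0, 0,0,0,0,0,0, 0,0,0,0,0,0, 0,0,-0.5,0,0,0, 0,0,-1,0,0,0]' -0.1 40
python3 -m handwheel '[0,0,-1,0,0,1, 0,0,-1,0,0,1, 0.5,-0.3,0,0,0,0.1, 0.9,-0.55,0,0,0,0, 0.9,-0.55,0,0,0,0]'
python3 -m handwheel '[0.9,-0.55,0,0,0,0, 0.9,-0.55,0,0,0,0, 0.9,-0.55,0,0,0,0, 0.9,-0.55,0,0,0,0, 0.9,-0.55,0,0,0,0]'
python3 -m handwheel '[0.9,-0.55,0,0,0,0, 0.9,-0.55,0,0,0,0, 0.9,-0.55,0,0,0,0, 0.5,-0.2,0,0,0,0, 0,0,0,0,0,0]'
python3 - <<'E'
from h import *
from bench import get_image
go(.531,.1753,.108)
im=get_image("wrist")[...,::-1];cv2.imwrite("pics/w2.png",im)
print(proj("wrist",[.531,.1753,.128]))
cv2.imwrite("pics/t2.png",get_image("top")[...,::-1])
E
```

```text
time_s: 8.28
eef_pos: [0.6196, -0.2209, 0.1976]
orientation: [0.766, 0.643, -0.001, -0.001]
wrist_force: [0.4, 0.9, -0.7]
opening: 0.0385
grasp_force: 0.0
time_s: 8.9
eef_pos: [0.6042, -0.154, 0.2469]
orientation: [0.811, 0.585, -0.0, -0.001]
wrist_force: [0.6, -0.3, -0.2]
opening: 0.0381
grasp_force: 0.0
time_s: 9.52
eef_pos: [0.5742, -0.0251, 0.2472]
orientation: [0.811, 0.585, -0.0, -0.0]
wrist_force: [0.3, -0.6, -0.2]
opening: 0.0384
grasp_force: 0.0
time_s: 10.15
eef_pos: [0.5564, 0.0644, 0.2476]
orientation: [0.811, 0.586, -0.0, 0.0]
wrist_force: [-0.4, -0.5, 0.9]
opening: 0.0385
grasp_force: 0.0
rows [ 3.9  -2.36  5.58] xang 1.2514 pos [0.5564 0.0644 0.2476]
[231.8224875   99.75287045]
```

View pics/w2.png

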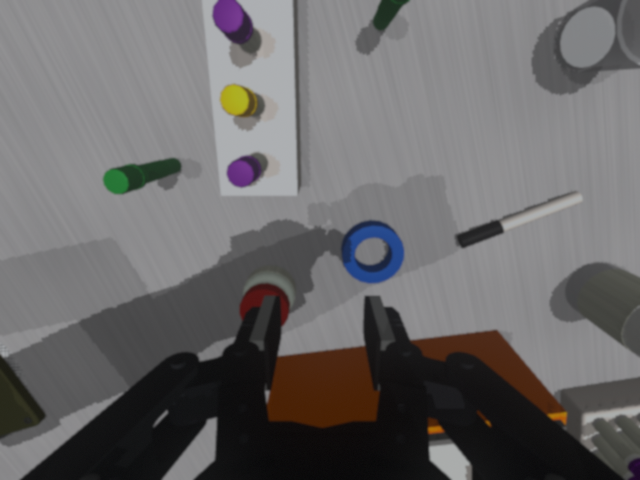

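```bash
python3 -m handwheel '[0.7,-0.4,0,0,0,0, 0.8,-0.5,0,0,0,0, 0.8,-0.5,0,0,0,0, 0.5,-0.3,0,0,0,0, 0,0,0,0,0,0]'
python3 - <<'E'
from h import *
from bench import get_image
go(.531,.1753,.108)
im=get_image("wrist")[...,::-1].copy()
print(proj("wrist",[.531,.1753,.128]))
h=cv2.cvtColor(im,cv2.COLOR_BGR2HSV)
m=cv2.inRange(h,(20,120,140),(35,255,255));n,l,st,ce=cv2.connectedComponentsWithStats(m)
for i in range(1,n):
  if st[i,4]>60: print(st[i],ce[i],plane("wrist",ce[i],.128))
cv2.imwrite("pics/w3.png",im)
E
```

```text
time_s: 10.88
eef_pos: [0.5384, 0.144, 0.2478]
orientation: [0.811, 0.585, -0.0, 0.0]
wrist_force: [0.8, 0.5, 0.0]
opening: 0.0382
grasp_force: 0.0
rows [ 1.1  -0.68  5.59] xang 1.2506 pos [0.5384 0.144  0.2478]
[298.50006978 204.27559502]
[288 192  26  25 489] [300.29447853 204.00817996] [0.53229673 0.17507653 0.128     ]
```

View pics/w3.png

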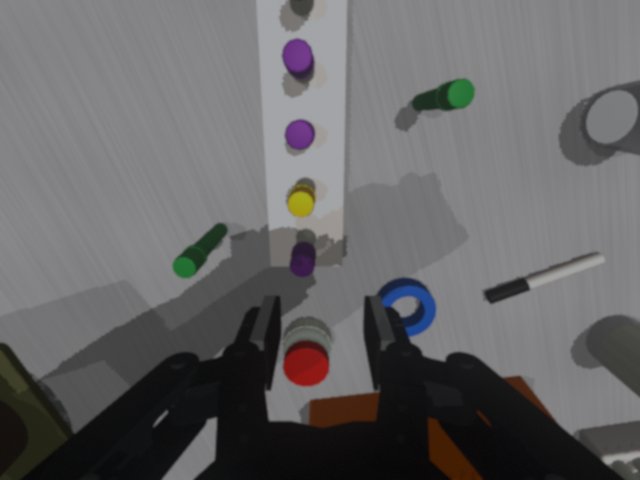

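The wrist view shows the yellow cap centred at (300,204), which gives (0.532, 0.175) and agrees with the top view. The fingers are clear of the neighbouring caps.

```bash
python3 -m handwheel '[0.6,-0.35,0,0,0,0, 0.5,-0.3,0,0,0,0, 0,0,0.8,0,0,0, 0,0,0.8,0,0,0, 0,0,0,0,0,0]'
python3 - <<'E'
from h import *
go(.532,.1753,.108)
E
```

```text
time_s: 11.55
eef_pos: [0.5305, 0.1747, 0.2063]
orientation: [0.811, 0.585, -0.002, -0.001]
wrist_force: [-0.1, 0.6, 0.4]
opening: 0.0381
grasp_force: 0.0
rows [0.05 0.06 3.93] xang 1.2498 pos [0.5305 0.1747 0.2063]
```

```bash
python3 -m handwheel '[0.05,0.05,0.8,0,0,0, 0,0,0.8,0,0,0, 0,0,0.8,0,0,0, 0,0,0.8,0,0,0, 0,0,0.7,0,0,0]'
python3 -m handwheel '[0,0,0,0,0,0, 0,0,0,0,0,0, 0,0,0,0,0,0, 0,0,0,0,0,0, 0,0,0,0,0,0]' -1 40
```

```text
time_s: 12.18
eef_pos: [0.5341, 0.1758, 0.1107]
orientation: [0.811, 0.585, 0.001, 0.0]
wrist_force: [0.1, -0.2, -0.8]
opening: 0.0387
grasp_force: 0.0
time_s: 12.8
eef_pos: [0.5336, 0.1754, 0.1108]
orientation: [0.811, 0.585, 0.0, 0.0]
wrist_force: [-1.5, 0.3, 0.3]
opening: 0.0193
grasp_force: 39.1
```

```bash
python3 -m handwheel '[0,0,-0.4,0,0,0, 0,0,-0.6,0,0,0, 0,0,-0.8,0,0,0, 0,0,-0.8,0,0,0, 0,0,-1,0,0,0]'
python3 -m handwheel '[0,0,-1,0,0,0, 0,0,-1,0,0,0, 0,0,-1,0,0,0, 0,0,-0.3,0,0,0, 0,0,0,0,0,0]'
python3 - <<'E'
from h import *
go(.4923,-.1993,.165)
E
```

```text
time_s: 13.42
eef_pos: [0.5337, 0.1752, 0.2021]
orientation: [0.811, 0.585, 0.001, 0.0]
wrist_force: [0.3, 0.4, -0.2]
opening: 0.0191
grasp_force: 39.1
time_s: 14.05
eef_pos: [0.5338, 0.1753, 0.2835]
orientation: [0.811, 0.585, 0.001, 0.0]
wrist_force: [0.3, -1.1, -1.6]
opening: 0.0191
grasp_force: 39.1
rows [-14.74   3.16   4.73] xang 1.2492 pos [0.5338 0.1753 0.2835]
```

```bash
python3 -m handwheel '[-0.5,0.1,0,0,0,0, -0.8,0.2,0,0,0,0, -1,0.2,0,0,0,0, -1,0.2,0,0,0,0, -1,0.2,0,0,0,0]'
python3 -m handwheel '[-1,0.2,0,0,0,0, -1,0.2,0,0,0,0, -1,0.2,0,0,0,0, -1,0.2,0,0,0,0, -1,0.2,0,0,0,0]'
python3 -m handwheel '[-1,0.2,0,0,0,0, -1,0.2,0,0,0,0, -1,0.2,0,0,0,0, -0.8,0.2,0,0,0,0, -0.5,0.1,0,0,0,0]'
python3 -m handwheel '[0,0,0,0,0,-1, 0,0,0,0,0,-1, 0,0,0,0,0,0, 0,0,0,0,0,0, 0,0,0,0,0,0]'
python3 - <<'E'
from h import *
from bench import get_image
go(.4923,-.1993,.165)
cv2.imwrite("pics/s4.png",get_image("scene")[...,::-1])
E
```

```text
time_s: 14.68
eef_pos: [0.5199, 0.0639, 0.2821]
orientation: [0.811, 0.584, -0.001, -0.0]
wrist_force: [0.1, 0.3, -0.7]
opening: 0.0189
grasp_force: 39.1
time_s: 15.3
eef_pos: [0.5037, -0.0624, 0.2822]
orientation: [0.812, 0.584, -0.001, -0.0]
wrist_force: [0.1, 0.3, -1.3]
opening: 0.0189
grasp_force: 39.1
time_s: 15.92
eef_pos: [0.4911, -0.1711, 0.2822]
orientation: [0.812, 0.584, -0.0, -0.0]
wrist_force: [-0.2, -0.0, 0.0]
opening: 0.0193
grasp_force: 39.1
time_s: 16.55
eef_pos: [0.4923, -0.1694, 0.2827]
orientation: [0.769, 0.64, -0.0, -0.0]
wrist_force: [0.0, 0.1, 0.8]
opening: 0.0192
grasp_force: 39.1
rows [-1.18  0.22  4.71] xang 1.3884 pos [ 0.4923 -0.1694  0.2827]
```

View pics/s4.png

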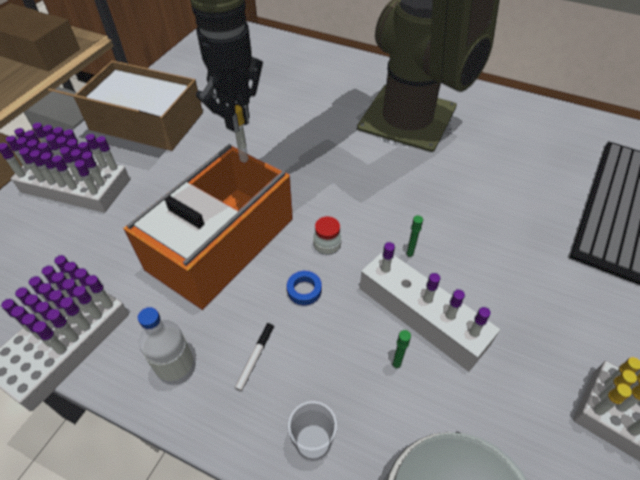

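The scene view shows the hatch fully open, with its bar at (184,210). The yellow tube hangs upright from the gripper, foot at about (243,158), and the purple tubes still stand. I'll lower it and release.

```bash
python3 -m handwheel '[-0.6,0.1,0,0,0,0, -0.6,0.1,0,0,0,0, 0,0,0,0,0,0, 0,0,0.7,0,0,0, 0,0,0.8,0,0,0]'
python3 -m handwheel '[0,0,0.8,0,0,0, 0,0,0.8,0,0,0, 0,0,0.8,0,0,0, 0,0,0.8,0,0,0, 0,0,0.5,0,0,0]'
python3 -m handwheel '[0,0,0,0,0,0, 0,0,0,0,0,0, 0,0,0,0,0,0, 0,0,0,0,0,0, 0,0,0,0,0,0]'
```

```text
time_s: 17.23
eef_pos: [0.4922, -0.2002, 0.2452]
orientation: [0.769, 0.64, 0.0, 0.0]
wrist_force: [0.7, 0.8, 0.1]
opening: 0.0188
grasp_force: 39.1
time_s: 17.85
eef_pos: [0.4914, -0.1997, 0.1518]
orientation: [0.768, 0.64, -0.0, -0.001]
wrist_force: [-1.1, 0.3, -0.7]
opening: 0.0192
grasp_force: 39.1
time_s: 18.48
eef_pos: [0.4921, -0.1999, 0.1531]
orientation: [0.768, 0.64, 0.0, 0.0]
wrist_force: [0.2, -0.6, 0.6]
opening: 0.019
grasp_force: 39.1
```

```bash
python3 -m handwheel '[0,0,0,0,0,0, 0,0,0,0,0,0, 0,0,0,0,0,0, 0,0,0,0,0,0, 0,0,0,0,0,0]' -0.1
python3 -m handwheel '[0,0,-0.5,0,0,0, 0,0,-0.8,0,0,0, 0,0,-1,0,0,0, 0,0,-1,0,0,0, 0,0,-0.5,0,0,0]'
python3 - <<'E'
from h import *
from bench import get_image
go(.6196,-.2212,.161)
cv2.imwrite("pics/w5.png",get_image("wrist")[...,::-1])
cv2.imwrite("pics/s5.png",cv2.resize(get_image("scene")[120:320,100:350,::-1],None,fx=3,fy=3))
E
```

```text
time_s: 19.1
eef_pos: [0.4919, -0.1998, 0.1528]
orientation: [0.768, 0.64, -0.0, -0.0]
wrist_force: [-0.2, -0.7, 0.4]
opening: 0.0386
grasp_force: 0.0
time_s: 19.73
eef_pos: [0.4927, -0.2002, 0.25]
orientation: [0.768, 0.64, 0.001, 0.001]
wrist_force: [-0.1, 0.6, -0.2]
opening: 0.0385
grasp_force: 0.0
rows [0.09 5.13 3.58] xang 1.3889 pos [ 0.4927 -0.2002  0.25  ]
```

View pics/w5.png

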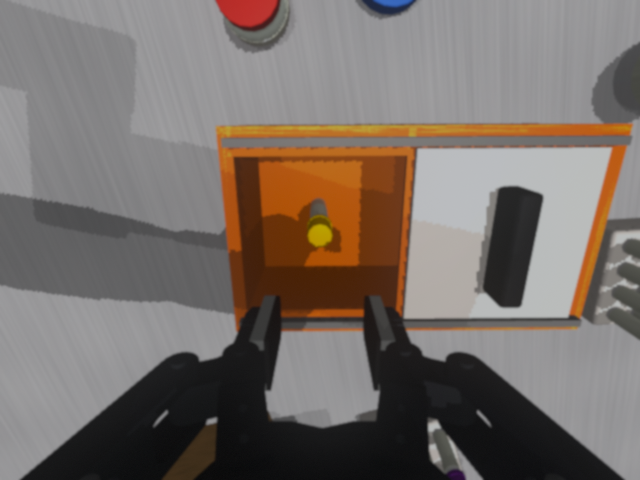

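The wrist view shows the tube standing inside the bin with its cap at (319,233), and the hatch at the right with its bar at (513,247). The cap top is about 118 mm up, below the hatch, so I'll close it.

```bash
python3 -m handwheel '[0,0.8,0,0,0,0, 0,0.9,0,0,0,0, 0,0.9,0,0,0,0, 0,0.9,0,0,0,0, 0,0.8,0,0,0,0]'
python3 -m handwheel '[0.1,0.7,0,0,0,0, 0,0,0,0,0,0, 0,0,0,0,0,0, 0,0,0,0,0,0, 0,0,0,0,0,0]'
python3 - <<'E'
from h import *
go(.6196,-.2212,.161)
E
```

```text
time_s: 20.45
eef_pos: [0.5978, -0.2192, 0.2463]
orientation: [0.768, 0.64, -0.001, -0.001]
wrist_force: [0.3, 0.2, -0.6]
opening: 0.0381
grasp_force: 0.0
time_s: 21.08
eef_pos: [0.6147, -0.22, 0.2481]
orientation: [0.768, 0.64, 0.0, 0.0]
wrist_force: [-0.0, 0.1, -0.0]
opening: 0.0383
grasp_force: 0.0
rows [-0.01  0.2   3.48] xang 1.3887 pos [ 0.6147 -0.22    0.2481]
```

```bash
python3 -m handwheel '[0,0.2,0.7,0,0,0, 0,0,0.8,0,0,0, 0,0,0.8,0,0,0, 0,0,0.8,0,0,0, 0,0,0.35,0,0,0]'
python3 -m handwheel '[0,0,0,0,0,-0.2, 0,0,0,0,0,0, 0,0,0,0,0,0, 0,0,0,0,0,0, 0,0,0,0,0,0]' -1 40
python3 -m handwheel '[0,-0.4,0,0,0,0, 0,-0.6,0,0,0,0, 0,-0.7,0,0,0,0, 0,-0.7,0,0,0,0, 0,-0.7,0,0,0,0]'
python3 -m handwheel '[0,-0.6,0,0,0,0, 0,-0.5,0,0,0,0, 0,-0.4,0,0,0,0, 0,-0.3,0,0,0,0, 0,0,0,0,0,0]'
python3 - <<'E'
from h import *
go(.4923,-.1993,.161)
E
```

```text
time_s: 21.7
eef_pos: [0.6191, -0.2205, 0.1591]
orientation: [0.768, 0.64, -0.001, -0.001]
wrist_force: [-0.9, -0.3, 0.4]
opening: 0.0382
grasp_force: 0.0
time_s: 22.32
eef_pos: [0.6202, -0.2208, 0.1613]
orientation: [0.764, 0.645, -0.0, -0.0]
wrist_force: [1.0, 1.0, -7.0]
opening: 0.0153
grasp_force: 41.6
time_s: 22.95
eef_pos: [0.5426, -0.2071, 0.1613]
orientation: [0.764, 0.645, 0.0, -0.001]
wrist_force: [2.5, 1.7, -9.1]
opening: 0.015
grasp_force: 41.3
time_s: 23.58
eef_pos: [0.4976, -0.1991, 0.1613]
orientation: [0.764, 0.645, -0.0, -0.002]
wrist_force: [-0.6, 5.4, -7.6]
opening: 0.015
grasp_force: 41.5
rows [-0.04 -0.21  0.01] xang 1.403 pos [ 0.4976 -0.1991  0.1613]
```

```bash
python3 -m handwheel '[0,-0.1,0,0,0,0, 0,-0.1,0,0,0,0, 0,-0.1,0,0,0,0, 0,0,0,0,0,0, 0,0,0,0,0,0]'
```

```text
time_s: 24.2
eef_pos: [0.4923, -0.1982, 0.1613]
orientation: [0.764, 0.646, 0.001, -0.001]
wrist_force: [3.4, 5.6, -11.0]
opening: 0.0151
grasp_force: 41.1
```

```bash
python3 -m handwheel '[0,-0.1,0,0,0,0, 0,0,0,0,0,0, 0,0,0,0,0,0, 0,0,0,0,0,0, 0,0,0,0,0,0]'
python3 -m handwheel '[0,0.05,0,0,0,0, 0,0,0,0,0,0, 0,0,0,0,0,0, 0,0,0,0,0,0, 0,0,0,0,0,0]' -0.1
python3 -m handwheel '[0,0,-0.6,0,0,0, 0,0,-0.8,0,0,0, 0,0,-1,0,0,0, 0,0,-1,0,0,0, 0,0,-0.6,0,0,0]'
python3 -m handwheel '[-1,0,0,0,0,0, -1,0,0,0,0,0, -1,0,0,0,0,0, -1,0,0,0,0,0, 0,0,0,0,0,0]'
python3 - <<'E'
from bench import get_image
import cv2
cv2.imwrite("pics/s6.png",get_image("scene")[...,::-1])
E
```

```text
time_s: 24.82
eef_pos: [0.4922, -0.1982, 0.1613]
orientation: [0.764, 0.646, 0.002, 0.001]
wrist_force: [9.6, 4.2, -14.5]
opening: 0.0155
grasp_force: 40.6
time_s: 25.45
eef_pos: [0.4907, -0.1991, 0.1618]
orientation: [0.764, 0.645, -0.0, 0.0]
wrist_force: [-0.2, -0.4, -0.4]
opening: 0.0384
grasp_force: 0.0
time_s: 26.08
eef_pos: [0.4914, -0.1992, 0.2638]
orientation: [0.764, 0.645, 0.001, 0.001]
wrist_force: [0.2, -0.3, 0.6]
opening: 0.0387
grasp_force: 0.0
time_s: 26.7
eef_pos: [0.4738, -0.2988, 0.2616]
orientation: [0.765, 0.644, -0.0, -0.0]
wrist_force: [-0.7, 0.7, -0.3]
opening: 0.0385
grasp_force: 0.0
```

View pics/s6.png

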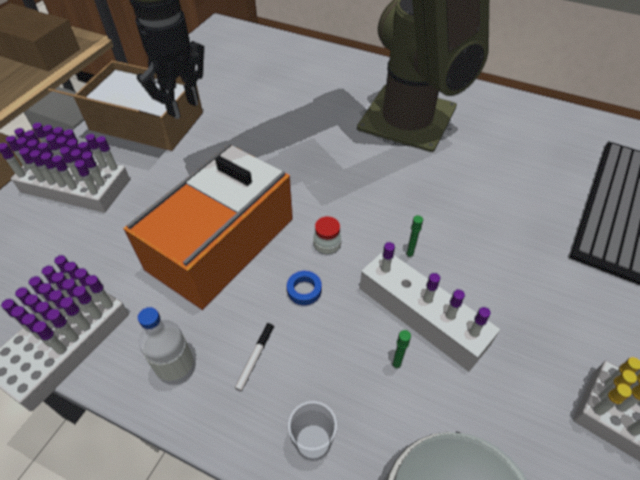

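The scene view shows the hatch shut, with its bar at (234,170). The four purple tubes stand in the rack, the bystanders are where they were, and the arm is clear.

```bash
python3 -c "
from bench import job
print(job.sign_off())"
```

```text
the job is handed in; nothing more can be done
None
```

The yellow-capped tube is in the reject bin with the hatch pushed shut to its stop, the four purple-capped tubes still stand in the rack, and the job is handed in (about 27 s on the robot's clock); no verdict was returned.

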